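Set four finished jewellery pieces on their matching display pads

TASK

Set each of the four finished jewellery pieces (flower, bar, square and ring) face up and centred on the slate display pad that shows its silhouette, with the bar and the square turned to line up with theirs; the flower and the ring may be turned any way. Put the pieces down gently rather than dropping them, let go of them all, and leave the pliers and the jar where they are.

Things in the scene. Friction and masses are not known exactly. Their poses are not given: they have to be found in the camera images.
- flower: loose magenta resin flower, six round petals and a small brass dot on top: petals are 17 mm discs centred 16.5 mm from the middle (one along +x, then every 60 degrees); 50 mm from petal tip to far petal tip, 46 mm across pairs of petals (closing along its y axis), 12 mm thick, 20-45 g. Origin: centre of the underside, z up.
- bar: loose plain brass-coloured bar, 64 mm (along its x) by 18 mm (y), 12 mm thick, 40-85 g. Origin: centre of the underside, z up.
- square: loose green resin square with a small brass square on top, 36 x 36 mm, sides along its x and y, 12 mm thick, 25-50 g. Origin: centre of the underside, z up.
- hoop: loose blue resin ring, 52 mm outside, 26 mm hole, 12 mm thick, 20-45 g. Origin: centre of the underside, z up.
- flower_pad: fixed dark slate display pad, 80 x 80 mm, top 4 mm above the bench, with at its centre an ivory silhouette of the six-petalled flower, 53 mm from tip to far tip, one petal along the pad's x. Origin: centre of the underside (below the centre of the silhouette), z up.
- bar_pad: fixed dark slate display pad, 80 x 80 mm, top 4 mm above the bench, with at its centre an ivory silhouette of the bar, 68 x 22 mm, its long side along the pad's x. Origin: centre of the underside (below the centre of the silhouette), z up.
- square_pad: fixed dark slate display pad, 80 x 80 mm, top 4 mm above the bench, with at its centre an ivory silhouette of the square, 40 x 40 mm, sides along the pad's x and y. Origin: centre of the underside (below the centre of the silhouette), z up.
- hoop_pad: fixed dark slate display pad, 80 x 80 mm, top 4 mm above the bench, with at its centre an ivory silhouette of the ring, 56 mm outside with a 22 mm dark centre. Origin: centre of the underside (below the centre of the silhouette), z up.
- pliers: bystander: loose pliers lying flat, black handles and steel jaws, 152 mm long (x, jaws from 0 to +55 mm, handles back to -96 mm), 60 mm wide, 12 mm high. Origin: under the pivot.
- jar: bystander: loose closed amber glass jar with a white lid, 40 mm diameter, 50 mm high, standing upright. Origin: centre of the underside, z up.
Mind the look-alikes: they are no part of the job. Of the things shaped like the bar, the brass one is meant.

How it is judged:
By the outcome, as a careful person would: the job done as asked, in the order asked, and still so for the second after the job is handed in, with the robot touching nothing.
It also fails if it takes over 96 s, if anything falls off the work surface, if the arm or the gripper's body presses on something with over 40 N, if the wrist force passes 120 N, or if a joint passes its speed limit or range.

ROBOT

A 6-joint arm with a two-finger parallel gripper is mounted at the origin on the work surface. World frame = base frame: x ahead of the robot, y to its left, z up, the work surface at z = 0. Lengths are in m, angles in rad, forces in N, time in s.
With the tool pointing down it reaches from about 0.325 to 0.775 m from the base axis. Payload 5.5 kg.
Tool frame: the origin (TCP) lies at the very end of the fingers, on their centre line; the grasp point (between the pads) lies r.hold_point_z behind it (r.hold_point_z is the distance from the TCP to the grasp point, in m); z points along the fingers, y is the line along which they close (so a half turn about z gives the same grasp; the last joint's range is limited). The gripper opens to 88 mm and grips with 3 to 60 N. Pads are 20 mm wide; open, the fingers measure 115 mm over their backs; the gripper's body (75 mm by 178 mm) begins 61 mm behind the grasp point.
Start: joints at [-1.386, 0.091, 1.231, -0, 1.82, -0.057], TCP at [0.144, -0.583, 0.223] pointing down, gripper open.
Joint ranges: [-2.87, 2.87], [-0.86, 2.18], [0.17, 2.46], [-1.51, 4.65], [0.06, 2.69], [-2.65, 2.65]. Speed limits (rad/s): [2.57, 2.57, 3.01, 3.14, 3.14, 3.14].

INTERFACE

Orientations are given as a unit quaternion [w, x, y, z].
In Python, from bench import r gives the robot as it stands. Calls block until the motion is done:
- r.goto(position, orientation): joint-space move of the TCP to a pose.
- r.servo_line(position, rate=0.15, rot=None): straight line of the TCP; rot=None keeps the orientation; rate is the mean speed in m/s.
- r.set_joints(angles): joint-space move.
- r.move_gripper(opening, effort=None): opening from 0.0 (shut) to 1.0 (fully open); effort is the grip in N (None keeps the last); returns when the fingers have stopped.
- r.sleep(seconds).
- r.ik(position, orientation): joint angles nearest the present ones, or None.
- r.get_image(name): name is "scene" or "top" or "wrist"; returns a dict with "color" (480x640x3 uint8, blue, green, red), "K" (3x3 intrinsics, pixels), "cam_to_world" (4x4, takes a point from camera to world coordinates). Camera axes: x right, y up, looking along -z (the intrinsics and any distortion apply to the point x, -y, -z); pixel columns grow to the right and rows downward; lengths in m; the calibration is good to about 2 mm. A picture is of the moment at which its call begins. There is no depth.
A pose or a line that the arm cannot do raises r.IKError and nothing moves.
- r.job_done(): hands the job in; it is judged then, once.
Readings, each from a call of its own:
- r.current_t(): time.
- r.current_qpos(): joint angles.
- r.current_joint_velocities(): joint speeds.
- r.current_effort(): joint torques, N m.
- r.current_ee_pos(): TCP position.
- r.current_tool_rot(): TCP orientation.
- r.current_ft_force(): force on the tool from outside, world axes, zero at the start.
- r.current_ft_torque(): the same for the moment, N m.
- r.current_opening(): opening from 0.0 (shut) to 1.0 (fully open).
- r.current_grasp_force(): force on a finger pad.
Only numpy, scipy, OpenCV 4.12 (cv2) and the standard library are available. Lean on these libraries where they do the work, as an engineer would, in place of code of your own. Each camera call takes 0.05 s, during which the arm holds its last target. There are 200 camera calls.

## Working session

There is one attempt and no reset: what is moved stays moved. The work goes in short steps, each a Python script; the robot and the scene stay as the last script left them, time stands still between calls to the robot, and variables do not carry over. Pictures are saved under pics/ and viewed, at most 14 in all, crops included, and the job is handed in when it is done.

```bash
mkdir -p pics; python3 - <<'E'
from bench import r
import cv2,numpy as np
for n in("top","scene"):
    im=r.get_image(n); cv2.imwrite(f"pics/{n}0.png",im["color"]); print(n,im["K"].tolist(),np.round(im["cam_to_world"],3).tolist(),[k for k in im])
print(r.hold_point_z,r.current_tool_rot(),r.current_t())
E
```

```text
top [[501.710330327211, 0.0, 325.7959517538965], [0.0, 501.710330327211, 244.267821999206], [0.0, 0.0, 1.0]] [[0.017, 0.992, -0.127, 0.458], [-0.999, 0.021, 0.03, -0.0], [0.033, 0.126, 0.991, 0.781], [0.0, 0.0, 0.0, 1.0]] ['color', 'K', 'cam_to_world']
scene [[501.2494531035666, 0.0, 329.0888244059743], [0.0, 501.2494531035666, 235.18938443177083], [0.0, 0.0, 1.0]] [[0.575, -0.525, 0.628, 1.025], [0.818, 0.36, -0.448, -0.366], [0.009, 0.771, 0.637, 0.521], [0.0, 0.0, 0.0, 1.0]] ['color', 'K', 'cam_to_world']
0.0187 [-8.70424966e-04  9.92697692e-01  1.20625570e-01 -7.64156627e-05] 0.1
```

View pics/top0.png

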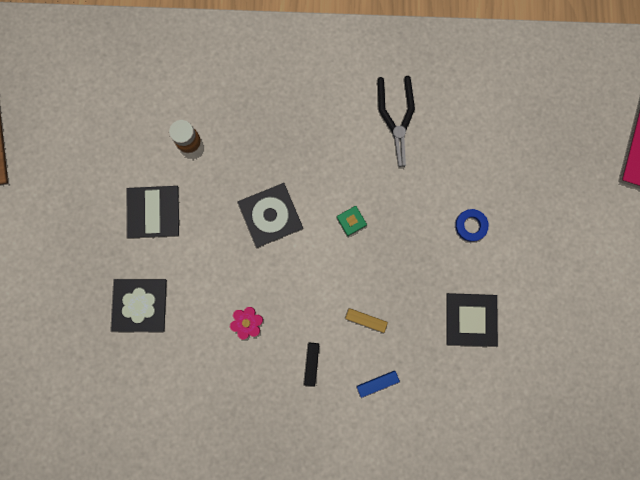

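View pics/scene0.png

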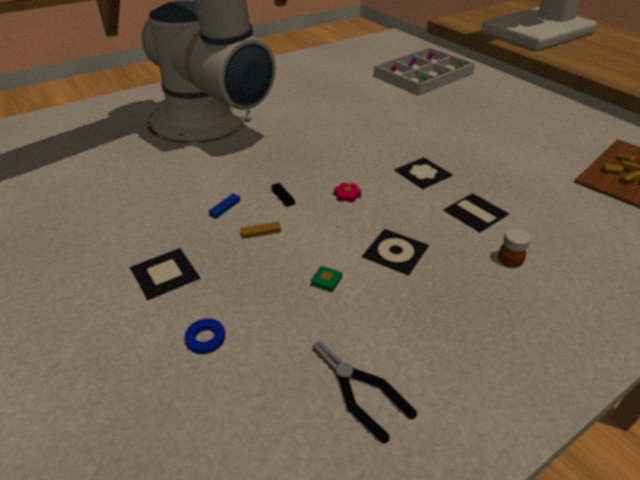

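Candidates in top view:
- **Bars:** brass (366,321), black (312,364) and blue (378,384). The brass one is the target.
- **Flower:** magenta at (246,323), the only one on the bench.
- **Square:** green (351,221).
- **Blue things:** ring (472,225), against the blue bar (378,384).
- **Pads:** bar (153,212), flower (139,306), ring (270,215), square (472,320).

Next I'll measure these and check them in one close crop.

```bash
cat > h.py <<'E'
from bench import r
import cv2,numpy as np
PX=dict(flower=(246,323),bar=(366,321),square=(351,221),hoop=(472,225),flower_pad=(139,306),bar_pad=(153,212),square_pad=(472,320),hoop_pad=(270,215))
def to_plane(im,uv,z):
    K=im["K"];T=im["cam_to_world"];uv=np.atleast_2d(uv).astype(float)
    d=np.c_[(uv[:,0]-K[0,2])/K[0,0],-(uv[:,1]-K[1,2])/K[1,1],-np.ones(len(uv))]@T[:3,:3].T
    return T[:3,3]+d*((z-T[2,3])/d[:,2])[:,None]
def to_px(im,p):
    T=im["cam_to_world"];c=T[:3,:3].T@(np.asarray(p)-T[:3,3]);K=im["K"]
    return np.array([K[0,0]*c[0]/-c[2]+K[0,2],K[1,1]*-c[1]/-c[2]+K[1,2]])
def mask(im,name):
    h,s,v=cv2.split(cv2.cvtColor(im["color"],cv2.COLOR_BGR2HSV))
    if name.endswith("_pad"):   # ivory, within dark slate
        dark=((v<75)&(s<90)).astype(np.uint8)
        iv=(v>130)
        fill=np.zeros_like(dark)
        cs,_=cv2.findContours(dark,cv2.RETR_EXTERNAL,2)
        for c in cs:
            if cv2.contourArea(c)>800: cv2.drawContours(fill,[c],-1,1,-1)
        return (iv&(cv2.erode(fill,np.ones((3,3)))>0)).astype(np.uint8)
    lo,hi={"flower":(150,178),"bar":(10,30),"square":(50,90),"hoop":(105,130)}[name]
    return ((h>=lo)&(h<=hi)&(s>100)&(v>25)).astype(np.uint8)
def measure(im,name,uv,maxd=80):
    z=.004 if name.endswith("_pad") else .006
    cs,_=cv2.findContours(mask(im,name),cv2.RETR_EXTERNAL,cv2.CHAIN_APPROX_NONE)
    cs=[c for c in cs if cv2.contourArea(c)>100]
    def dist(c):
        (x,y),_,_=cv2.minAreaRect(c); return np.hypot(x-uv[0],y-uv[1])
    c=min(cs,key=dist)
    if dist(c)>maxd: return None
    P=to_plane(im,c[:,0],z)[:,:2]*1000
    C=P.astype(np.float32).reshape(-1,1,2)
    m=cv2.moments(C); cen=np.array([m["m10"],m["m01"]])/m["m00"]
    (rc,(w,h),a)=cv2.minAreaRect(C)
    if w<h: w,h,a=h,w,a+90
    a=(a+90)%180-90
    if "square" in name: a=(a+45)%90-45
    if "flower" in name:   # six-fold phase of outline: petals at maxima
        d=P-cen; rr=np.hypot(*d.T); th=np.arctan2(d[:,1],d[:,0])
        order=np.argsort(th); g=np.linspace(-np.pi,np.pi,720,endpoint=False)
        ri=np.interp(g,th[order],rr[order],period=2*np.pi)
        a=np.degrees(np.angle(np.sum(ri*np.exp(6j*g))))/6
    return cen/1000,a,(round(w,1),round(h,1))
E
python3 - <<'E'
from h import *
im=r.get_image("top")
for n,p in PX.items(): print(n,measure(im,n,p,15))
w=r.get_image("wrist");print(np.round(w["cam_to_world"],3).tolist(),w["K"][0].tolist())
c=cv2.resize(im["color"][170:410,100:520],None,fx=1.9,fy=1.9,interpolation=cv2.INTER_CUBIC);cv2.imwrite("pics/crop.png",c)
E
```

```text
flower (array([0.43451808, 0.09502821]), np.float64(-13.933980612522817), (49.5, 45.4))
bar (array([ 0.44156384, -0.08789492]), 71.16275024414062, (63.5, 17.4))
square (array([ 0.59602852, -0.06335543]), 31.061429977416992, (35.5, 35.0))
hoop (array([ 0.59329838, -0.25413617]), -88.76104211807251, (51.4, 49.6))
flower_pad (array([0.4585715 , 0.25984539]), np.float64(0.8171309856640151), (51.3, 48.2))
bar_pad (array([0.60367318, 0.24777075]), 3.563697099685669, (67.3, 21.5))
square_pad (array([ 0.44516363, -0.25232971]), -0.9710922241210938, (39.5, 37.6))
hoop_pad (array([0.60302596, 0.06459378]), 28.03276252746582, (54.8, 54.6))
[[0.24, 0.935, 0.262, 0.215], [-0.971, 0.232, 0.064, -0.565], [-0.001, -0.27, 0.963, 0.384], [0.0, 0.0, 0.0, 1.0]] [416.3890963372323, 0.0, 319.93483630291695]
```

View pics/crop.png

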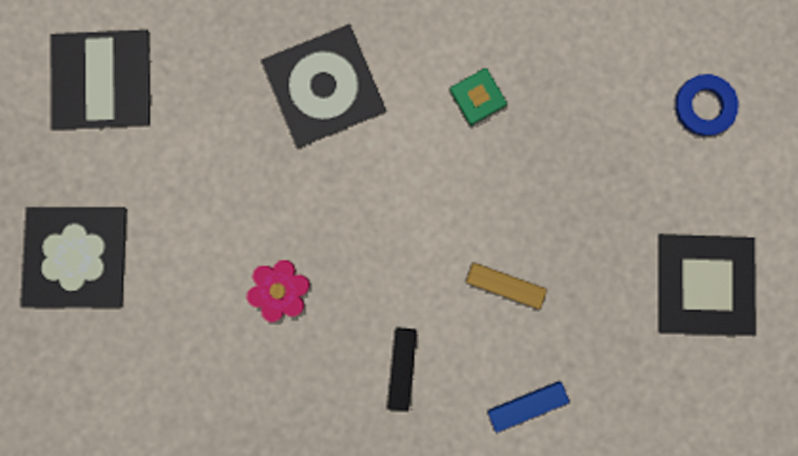

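The crop confirms the choices: brass bar, green square with a brass square, magenta flower, blue ring and four pads, all lying flat. Next are four wrist views to refine the positions.

```bash
cat >> h.py <<'E'
from scipy.spatial.transform import Rotation as Ro
def quat(deg):
    t=np.radians(deg); y=np.array([np.cos(t),np.sin(t),0]); z=np.array([0,0,-1.])
    return Ro.from_matrix(np.c_[np.cross(y,z),y,z]).as_quat()[[3,0,1,2]]
def best_quat(p,degs):   # the closing angle that keeps the last joint nearest its middle
    c=[]
    for d in degs:
        for e in (d,d+180):
            q=r.ik(p,quat(e))
            if q is not None: c.append((abs(q[5])+.1*abs(q[3]),quat(e)))
    return min(c,key=lambda k:k[0])[1]
E
python3 - <<'E'
from h import *
im=r.get_image("top"); T={n:measure(im,n,p,15) for n,p in PX.items()}
res={}
for i,(p,ns) in enumerate([((.5,-.25,.2),["hoop","square_pad"]),((.5,-.075,.2),["bar","square"]),((.5,.08,.2),["flower","hoop_pad"]),((.5,.25,.2),["bar_pad","flower_pad"])]):
    q=best_quat(p,[90]); r.goto(list(p),q); r.sleep(.2)
    w=r.get_image("wrist"); cv2.imwrite(f"pics/w{i}.png",w["color"])
    for n in ns:
        uv=to_px(w,[*T[n][0],.006]); m=measure(w,n,uv,40); res[n]=m
        print(n,uv.astype(int),m and (np.round(m[0]*1000,1),round(m[1],1),m[2],"diff",np.round((m[0]-T[n][0])*1000,1)))
    print(r.current_t(),np.round(r.current_qpos(),2))
import pickle; pickle.dump((T,res),open("m.pkl","wb"))
E
```

```text
hoop [323  93] (array([ 593.1, -254.1]), -0.0, (50.7, 50.5), 'diff', array([-0.2,  0.1]))
square_pad [321 266] (array([ 445.8, -252.8]), -0.7, (38.9, 38.7), 'diff', array([ 0.7, -0.5]))
2.275 [-0.53 -0.02  1.39 -0.    1.78  1.05]
bar [331 270] (array([441.1, -88.5]), 70.8, (64.4, 20.1), 'diff', array([-0.4, -0.6]))
square [302  90] (array([595.9, -63.7]), 30.8, (35.4, 35.2), 'diff', array([-0.2, -0.4]))
3.2583 [-0.22 -0.17  1.52 -0.    1.79  1.35]
flower [338 131] (array([435. ,  94.4]), np.float64(-13.8), (50.0, 46.4), 'diff', array([ 0.4, -0.6]))Traceback (most recent call last):
  File "<stdin>", line 8, in <module>
  File "h.py", line 29, in measure
    c=min(cs,key=dist)
ValueError: min() iterable argument is empty
```

```bash
python3 - <<'E'
from h import *
import pickle
im=cv2.imread("pics/top0.png"); t=r.get_image("top"); t["color"]=im
T={n:measure(t,n,p,15) for n,p in PX.items()}
res={}
for i,(p,ns) in enumerate([((.5,.08,.2),["flower","hoop_pad"]),((.5,.25,.2),["bar_pad","flower_pad"])]):
    q=max((quat(a) for a in (90,270)),key=lambda q:(lambda k:-9 if k is None else k[5])(r.ik(p,q)))
    r.goto(list(p),q); r.sleep(.2)
    w=r.get_image("wrist"); cv2.imwrite(f"pics/v{i}.png",w["color"])
    for n in ns:
        uv=to_px(w,[*T[n][0],.006])
        try: m=measure(w,n,uv,40)
        except ValueError: m=None
        print(n,uv.astype(int),m and (np.round(m[0]*1000,1),round(m[1],1),m[2],"diff",np.round((m[0]-T[n][0])*1000,1)))
    print(r.current_t(),np.round(r.current_qpos(),2))
E
```

```text
flower [302 277] (array([434.1,  94.2]), np.float64(-13.7), (53.4, 45.7), 'diff', array([-0.4, -0.9]))
hoop_pad [338  81] None
8.8667 [ 0.09 -0.16  1.52 -0.    1.79  1.66]
bar_pad [319  81] (array([604. , 246.7]), 4.1, (68.7, 22.6), 'diff', array([ 0.4, -1. ]))
flower_pad [306 253] (array([459.3, 258.9]), np.float64(0.7), (52.2, 46.8), 'diff', array([ 0.8, -1. ]))
9.8333 [ 0.4  -0.02  1.39 -0.    1.78  1.97]
```

View pics/v1.png

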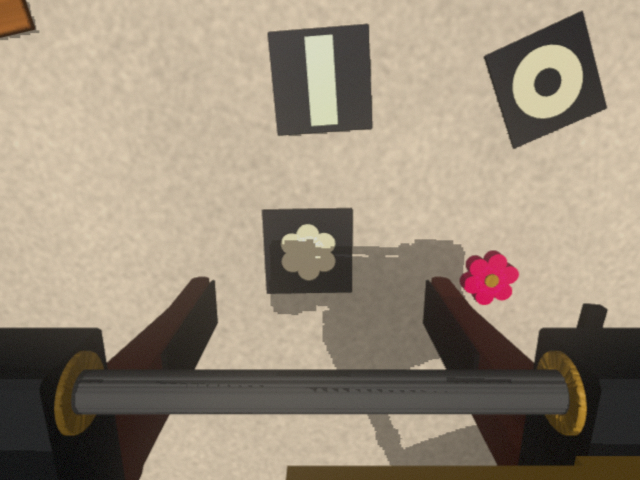

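The two cameras agree to within about 1 mm, so I'll use the average. The view shows the bar pad (320,80), flower pad (308,252) and ring pad (547,82) all clear. I'll start with the bar.

```bash
cat >> h.py <<'E'
def pick_place(src,sdeg,dst,ddeg,effort=15,zg=.002,zp=.0064):
    """sdeg/ddeg: lists of allowed closing angles (deg) at pick and at place."""
    up=lambda p,z:[float(p[0]),float(p[1]),z]
    q=best_quat(up(src,.1),sdeg)
    r.move_gripper(1.0,effort)
    r.goto(up(src,.08),q); r.servo_line(up(src,zg),.12); r.move_gripper(0.0,effort)
    print("grip",round(r.current_opening()*88,1),"mm",round(r.current_grasp_force(),1),"N")
    r.servo_line(up(src,.08),.15)
    print("held",round(r.current_opening()*88,1),round(r.current_grasp_force(),1))
    r.goto(up(dst,.08),best_quat(up(dst,.1),ddeg)); r.servo_line(up(dst,.02),.12); r.servo_line(up(dst,zp),.03)
    r.sleep(.2); print("Fz",np.round(r.current_ft_force(),1))
    r.move_gripper(min(1,r.current_opening()+.12)); r.move_gripper(1.0)
    r.servo_line(up(dst,.1),.15)
E
python3 - <<'E'
from h import *
pick_place((.4413,-.0882),[161],(.6038,.2472),[93.8])
print(r.current_t(),np.round(r.current_qpos(),2))
w=r.get_image("wrist"); cv2.imwrite("pics/bar1.png",w["color"])
uv=to_px(w,[.6038,.2472,.01]); print(uv, measure(w,"bar",uv))
E
```

```text
grip 18.0 mm 15.0 N
held 18.2 15.0
Fz [ 0.4 -0.6 -1.3]
19.3167 [ 0.34  0.24  1.28 -0.    1.62 -1.3 ]
[320.71954945 244.05173046] (array([0.60409399, 0.24685435]), 3.63462495803833, (67.3, 18.3))
```

View pics/bar1.png

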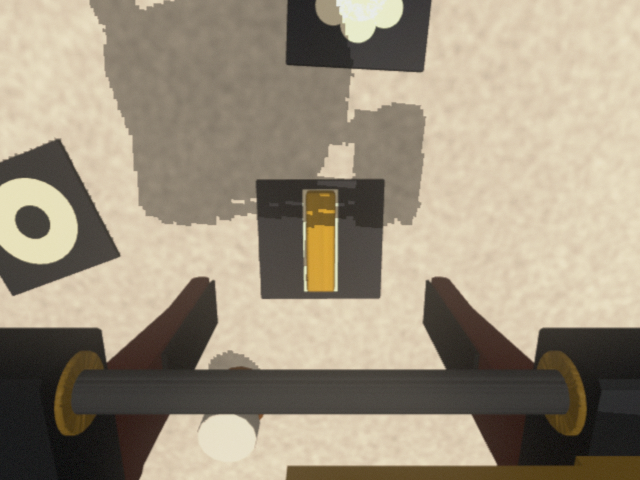

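The bar sits inside its silhouette at (320,242), with an ivory rim on both sides. I'll place the other three the same way.

```bash
python3 - <<'E'
from h import *
k60=lambda a:[a+60*i for i in range(3)]
pick_place((.4345,.0945),k60(16.2),(.459,.2594),k60(30.8)); print(r.current_t())
pick_place((.5959,-.0636),[30.9,120.9],(.4455,-.2526),[-.8,89.2]); print(r.current_t())
w=r.get_image("wrist"); cv2.imwrite("pics/sq1.png",w["color"])
pick_place((.5932,-.2541),range(0,180,15),(.603,.0642),range(0,180,15)); print(r.current_t())
w=r.get_image("wrist"); cv2.imwrite("pics/hoop1.png",w["color"])
r.goto([.4,-.42,.25],best_quat([.4,-.42,.25],[90])); 
t=r.get_image("top"); cv2.imwrite("pics/top1.png",t["color"])
dst=dict(flower=(.459,.2594),bar=(.6038,.2472),square=(.4455,-.2526),hoop=(.603,.0642))
for n,d in dst.items():
    # piece now sits 4 mm higher
    uv=to_px(t,[*d,.01]); m=measure(t,n,uv,15)
    if m: print(n,to_plane(t,to_px(t,[*m[0],.006]),.01)[0][:2],m[1:])
a=t["color"]; cv2.imwrite("pics/top1c.png",cv2.resize(a[170:350,100:510],None,fx=1.95,fy=1.95,interpolation=cv2.INTER_CUBIC))
E
```

```text
grip 45.1 mm 15.0 N
held 45.6 15.0
Fz [ 0.1  0.2 -0.8]
26.875
grip 36.0 mm 15.0 N
held 36.0 15.0
Fz [ 0.9  0.1 -0.3]
35.125
grip 50.9 mm 15.0 N
held 50.9 15.0
Fz [ 0.  -0.4 -1. ]
42.6417
flower [0.45814769 0.26068744] (np.float64(0.7518097938566051), (51.3, 48.0))
bar [0.60185846 0.24801503] (3.577765464782715, (65.2, 19.9))
square [ 0.44479016 -0.25348982] (-1.0004653930664062, (37.5, 35.2))
hoop [0.60296844 0.06527008] (1.571612000465393, (50.9, 49.9))
```

View pics/top1c.png

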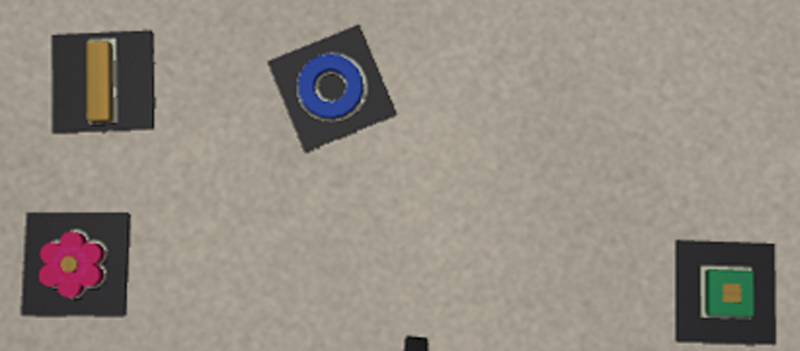

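View pics/hoop1.png

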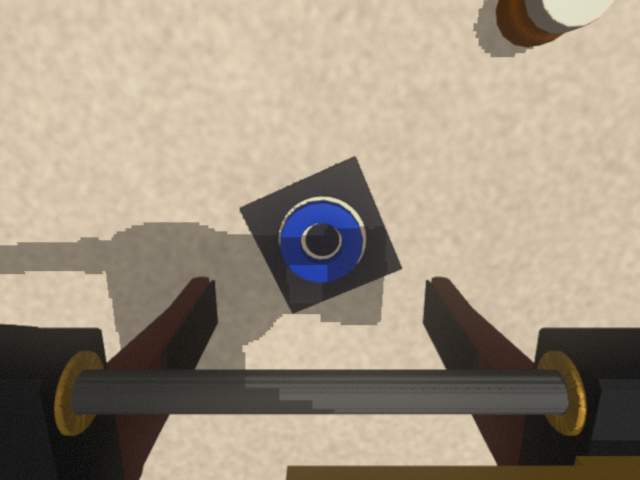

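View pics/sq1.png

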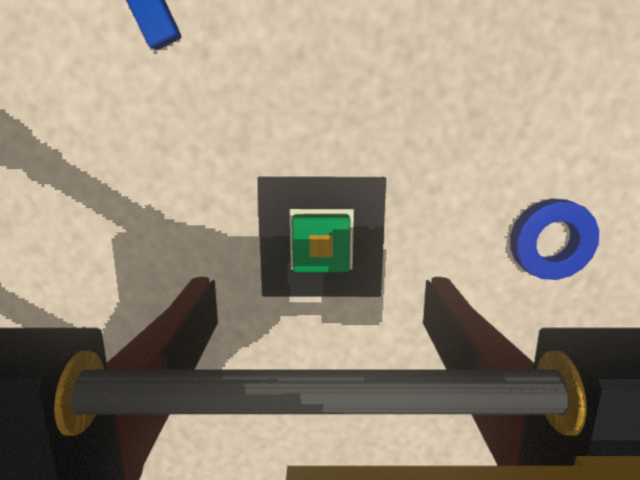

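The ring, square and flower are within about 1.2 mm. The bar's top-view measurement hints at about 2 mm along its length, so I'll look more closely with a stricter mask.

```bash
python3 - <<'E'
from h import *
r.goto([.54,.25,.12],best_quat([.54,.25,.12],[93.8])); r.sleep(.2)
w=r.get_image("wrist"); t=r.get_image("top"); t["color"]=cv2.imread("pics/top1.png")
import h
def m2(im,name):
    hh,s,v=cv2.split(cv2.cvtColor(im["color"],cv2.COLOR_BGR2HSV)); return ((hh>=10)&(hh<=30)&(s>TH)&(v>25)).astype(np.uint8)
h.mask=m2
for n,im in(("w",w),("t",t)):
    for TH in(120,140,160):
        uv=to_px(im,[.6038,.2472,.01]); m=measure(im,"bar",uv,60)
        print(n,TH,uv.astype(int),m and (to_plane(im,to_px(im,[*m[0],.006]),.01)[0][:2],m[1:]))
u,v=to_px(w,[.6038,.2472,.01]).astype(int); y0,x0=max(v-90,0),max(u-110,0)
c=w["color"][y0:y0+180,x0:x0+220]; cv2.imwrite("pics/barc.png",cv2.resize(c,None,fx=3,fy=3,interpolation=cv2.INTER_CUBIC)); print(w["cam_to_world"][:3,3],r.current_t())
E
```

```text
w 120 [311 318] (array([0.60340262, 0.24675479]), (3.8971307277679443, (69.0, 18.0)))
w 140 [311 318] (array([0.60438673, 0.24669855]), (4.52974796295166, (66.8, 17.5)))
w 160 [311 318] (array([0.60481834, 0.24687814]), (3.8597724437713623, (65.1, 16.9)))
t 120 [150 210] (array([0.60265396, 0.24787591]), (3.5777716636657715, (63.6, 19.9)))
t 140 [150 210] (array([0.60248382, 0.24772161]), (3.563638687133789, (63.2, 17.0)))Traceback (most recent call last):
  File "<stdin>", line 10, in <module>
  File "h.py", line 29, in measure
    c=min(cs,key=dist)
ValueError: min() iterable argument is empty
```

With the stricter mask the bar is about 0–1 mm off centre in both cameras and within 1° in angle. All four are placed, so I'll retreat and hand in.

```bash
python3 - <<'E'
from h import *
p=r.current_ee_pos(); r.servo_line([float(p[0]),float(p[1]),.2]); r.sleep(.3)
a=cv2.imread("pics/top0.png")[60:180]; b=cv2.imread("pics/top1.png")[60:180]
for n,s in(("jar",np.s_[:,160:210]),("pliers",np.s_[:,365:425])): print(n,np.abs(a[s].astype(int)-b[s]).mean())
print(r.current_t()); print(r.job_done())
E
```

```text
jar 0.5756666666666667
pliers 0.6239351851851852
48.4667
the job is handed in; nothing more can be done
None
```

I set all four pieces face up on their pads, each within about 1.2 mm of centre, with the bar and square lined up to about 1°; the pliers and jar were not moved, and I handed the job in at 48 s.

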